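Hook the tote of bungs forward on the deep shelf

TASK

Pick up the hand hook from the bench, drop its tip behind the front lip of the open tote that stands deep in the pine rack, and draw the tote forward with the hook until its whole front sits snug and square against the stop bar near the front edge: feel for the bar and press the tote firmly on it, but do not wrench the thin lip, tip the tote or touch it with the hand. Then unhook without pushing the tote back and lay the hook down on the bench, leaving the carton, the pail and the jar where they stand.

Things in the scene. Friction and masses are not known exactly. Their poses are not given: they have to be found in the camera images.
- hook: hand pull hook: black grip 110 long x 24 wide x 30 mm high, flat sides, with an 8 mm steel rod that cranks up in front of it and ends in a tip turned straight down. Origin: middle of the grip's underside; x from grip to tip, z up. Rod axis 32 mm above the underside from x = 85 to 185 mm; the tip there hangs 28 mm below the rod, down to the grip's underside. 0.18 kg, lies tip down on the bench
- hook_tip (a point): end of the hook's turned-down tip, 185 mm ahead of the origin of the hook (x), level with the underside of its grip
- tote: open grey plastic tote, 220 deep (x) x 150 wide (y) x 75 mm high, walls 4 mm, an 8 x 8 mm lip outside round the top; holds rubber bungs up to 34 mm above its underside, free above. Origin: middle of its lower front edge (outer face of the front wall); x to its back. 0.6 to 0.9 kg, 2 to 6 N to drag on the board. Press it on the stop bar with 5 N or more; the lip cracks at over 18 N from the hook
- tote_lip (a point): middle of the tote's front lip: top edge, at the outer face of the front wall (the 4 mm wall lies behind this point, the 8 mm lip in front)
- tote_left (a point): lower left (+y) front corner of the tote, outer face of the front wall, at its underside
- tote_right (a point): lower right (-y) front corner of the tote, outer face of the front wall, at its underside
- shelf: fixed pine rack, 720 wide x 380 mm deep, open front and back. Origin: on the bench, middle of the front edge; x into the rack, y left. Top of the lower board 30 mm above the bench. The upper wire deck starts 100 mm behind the front edge, with pine beams: underside 195, top 238 mm above the bench; posts 40 mm square at its corners, 338 mm left and right of the middle
- carton: closed cardboard carton, 150 x 140 x 110 mm, on the lower board of the rack in another lane; origin at the middle of its lower front edge; not to be disturbed
- pail: round white pail with lid, 140 mm wide, 122 mm high, on the lower board of the rack in another lane; origin at the centre of its underside; not to be disturbed
- jar: amber jar with white cap, 70 mm wide, 100 mm high, on the bench to the right; origin at the centre of its underside; not to be disturbed
- rail: fixed pine rail on the front edge of the lower board, 18 deep x 20 mm high. Origin: middle of its underside, half its depth; x into the rack. An aluminium stop bar, 12 x 660 x 18 mm, stands behind it on adjusting screws: its rear face, which the tote must meet, is set anywhere from x = 24 to 40 mm and not measured. It is parallel to the rail and rigid: once the tote meets it the pull climbs fast

How it is judged (in metres and radians):
On the way, in this order (a step that is already met when the one before it is completed fails the run):
1. the tip of the hook is over the front lip and at least 10 mm down behind the front wall of the tote (x of hook_tip in the frame of tote between 0.002 and 0.08 m and y of hook_tip in the frame of tote between -0.072 and 0.072 m and z of hook_tip in the frame of tote between 0 and 0.065 m), for 0.2 s.
2. the hook holds the tote snug and square on the stop bar: within about 2 degrees and pressed on it with more than 4 N (angle between the x axis of tote and the x axis of rail, either way round below 0.03 rad and contact force between tote and rail above 4 N and contact force between hook and tote above 3 N), for 0.2 s.
At the end, for the whole second after the job is handed in: the tote stands flat on the lower board, square to the rail within about 2 degrees, both front corners still up front at the stop bar (within 5 mm of the rearmost place where the bar can be set), and the hook lies still on the bench, clear of the rack and the tote (x of each of tote_left, tote_right in the frame of rail below 0.045 m and angle between the x axis of tote and the x axis of rail, either way round below 0.03 rad and z of tote in the frame of shelf between 0.026 and 0.034 m and angle between tote's own z axis and vertical below 0.03 rad and linear speed of each of tote, hook below 0.01 m/s and height (world z) of hook below 0.022 m and contact force between hook and shelf below 0.1 N and contact force between hook and tote below 0.1 N); the robot touches nothing.
It fails at once if the hook loads the tote with more than 18 N (contact force between hook and tote above 18 N).
It fails at once if the tote is tipped by more than about 6 degrees (angle between tote's own z axis and vertical above 0.1 rad).
It fails at once if the hand or arm touches the tote (contact force between any of the fingers, the arm and tote above 0.5 N).
It fails at once if the hook is dropped from more than about 2 cm (linear speed of hook above 0.65 m/s and contact force between the fingers and hook below 0.1 N).
It fails at once if the carton, the pail or the jar is moved by more than 15 mm (distance of any of carton, pail, jar from where it was at the start of the episode above 0.015 m).
It also fails if it takes over 70 s, if anything falls off the work surface, if the arm or the gripper's body presses on something with over 40 N, if the wrist force passes 120 N, or if a joint passes its speed limit or range.

ROBOT

A 7-joint arm with a two-finger parallel gripper is mounted at the origin on the work surface. World frame = base frame: x ahead of the robot, y to its left, z up, the work surface at z = 0. Lengths are in m, angles in degrees, forces in N, time in s.
With the tool pointing down it reaches from about 0.4 to 0.85 m from the base axis. Payload 6.9 kg.
Tool frame: the origin (TCP) lies between the finger pads; the fingertips stand 11 mm ahead of it and the grasp point (between the pads) lies 8 mm behind it; z points along the fingers, y is the line along which they close (so a half turn about z gives the same grasp; the last joint's range is limited). The gripper opens to 85 mm and grips with 20 to 120 N. Pads are 22 mm wide; open, the fingers measure 114 mm over their backs; the gripper's body (76 mm by 85 mm) begins 54 mm behind the grasp point. The pads swing forward as they close: fully open they stand 13 mm farther back than shut.
Start: joints at [-62.195, 29.078, -13.613, 85.955, 7.202, 65.827, -8.869], TCP at [0.232, 0.58, 0.208] pointing down, gripper open.
Joint ranges: [-176.47, 176.47], [-13.61, 117.27], [-81.72, 77.17], [0.22, 143.17], [-87.28, 267.28], [10, 112.55], [-165.47, 165.47]. Speed limits (degrees/s): [136.94, 136.94, 180, 180, 180, 180, 180].

INTERFACE

Orientations are given as a 3x3 rotation matrix whose columns are the frame's x, y, z axes.
In Python, from rig import read_state, read_camera, camera_params, sign_off gives the robot as it stands. The module is installed in compiled form; this text tells all that it offers.
- The arm moves only by the tool move_arm, never from a script. Its argument "rows" is a list of rows, each a list of 3 entries, a list of its own where there are three numbers: the shift along the tool's x, y, z in mm, then the turn about the tool's z in rad, then the opening, from 0 (shut) to 1 (fully open). A call has 1 to 10 rows; each row is the pose to reach, as a shift and turn from the pose commanded when the call began, along the tool's axes at that moment; what a row does not reach only later rows make up. A row lasts 1/10 s, in which the tool goes at most 50 mm and 8.59 degrees, less where a joint would pass 70% of its speed; a pose out of reach is approached as far as the arm can. A call with a gripper value outside its range is refused whole. The fingers move at their own pace and stop on an object; the grip force is fixed at half the most. Time passes only in rows, so rows that repeat a pose let the fingers close. It gives the time, the measured TCP pose, the force, the opening and the grip force at its end, in the units of the state.
- read_state(): the state, without advancing time (a new reading comes with each control period).
- read_camera(name): name is "side" or "top"; returns the picture (400x640x3 uint8, blue, green, red); there is no depth.
- camera_params(name): a dict with "vertical_fov" (degrees; the focal length in pixels is half the picture's height over the tangent of half this angle, whatever the lens; pixels are square), "cx", "cy" (the principal point, pixels), "k1" (the pictures are not rectified: a ray, as slopes to the right and down, at radius r is drawn at 1 + k1 r^2 times it, then the intrinsics apply), "rvec" (rotation vector, rad) and "tvec" (3), from world to camera coordinates, as OpenCV has them. Camera axes: x right, y down, z forward; pixel columns grow to the right and rows downward; lengths in m; the calibration is good to about 2 mm. A picture is of the moment at which its call begins. camera_params takes no time and is no camera call.
- sign_off(): hands the job in; it is judged then, once.
The state is a dict: "time": time; "joint_pos": joint angles; "dq": joint speeds; "joint_torque": joint torques, N m; "tool_pos": TCP position; "tool_rot": TCP orientation; "contact_force": force on the tool from outside, world axes, zero at the start; "ft_torque": the same for the moment, N m; "opening": finger opening in m; "finger_force": force on a finger pad.
Only numpy, scipy, OpenCV 4.12 (cv2) and the standard library are available. Lean on these libraries where they do the work, as an engineer would, in place of code of your own. Each camera call takes 0.05 s, during which the arm holds its last target. There are 200 camera calls.

## Working session

There is one attempt and no reset: what is moved stays moved. The work goes in short steps, Python scripts to look and compute and a tool call to move; the robot and the scene stay as the last step left them, time stands still between calls to the robot, and variables do not carry over. Pictures are saved under pics/ and viewed, at most 10 in all, crops included, and the job is handed in when it is done.

Besides the shell and the picture viewer there is one more tool, called after "Call:" by a JSON object that holds its "fn" and its "kwargs", one argument or row to a line. move_arm: Moves the arm, as the interface text tells. Its arguments: {"type":"object","properties":{"rows":{"type":"array","items":{"type":"array"}}},"required":["rows"]}

```bash
mkdir -p pics
cat > h.py <<'E'
import numpy as np, cv2
from rig import *
def P(n):
    p=camera_params(n); f=200/np.tan(np.radians(p["vertical_fov"])/2)
    return p,f,cv2.Rodrigues(np.array(p["rvec"],float))[0],np.array(p["tvec"],float)
def ray(n,u,v):
    p,f,R,t=P(n); d=np.array([(u-p["cx"])/f,(v-p["cy"])/f]); s=d.copy()
    for _ in range(20): s=d/(1+p["k1"]*(s@s))
    return -R.T@t, R.T@np.array([s[0],s[1],1])
def onz(n,u,v,z):
    o,d=ray(n,u,v); return o+d*(z-o[2])/d[2]
def proj(n,X):
    p,f,R,t=P(n); c=R@np.array(X,float)+t; s=c[:2]/c[2]; s=s*(1+p["k1"]*(s@s)); return s*f+[p["cx"],p["cy"]]
E
python3 - <<'E'
from h import *
for n in("side","top"):
    cv2.imwrite(f"pics/{n}0.png",read_camera(n)); p,f,R,t=P(n); print(n,f,p["cx"],p["cy"],p["k1"],-R.T@t,R[2])
s=read_state(); print(s)
E
```

```text
side 481.79883538380324 313.1732002214015 195.92107466006814 0.012281612889614492 [ 0.16765239 -1.1346965   0.78830267] [ 0.3032454   0.80493252 -0.51002536]
top 366.2644043217347 320.3057078140321 199.37573085556218 0.014518509179738895 [ 0.35547321 -0.04378047  1.18045518] [ 0.19457086  0.00907992 -0.98084644]
{'time': 0.1, 'joint_pos': array([-62.19255946,  29.12086472, -13.60831007,  86.00217422,
         7.20262111,  65.82678725,  -8.87027058]), 'dq': array([-0.03860324, -0.15967047,  0.01976988, -0.09645738,  0.06737038,
        0.08100439,  0.02570863]), 'joint_torque': array([-5.23162162e-03, -6.21838260e+01, -2.19478615e+00, -2.50201696e+01,
        1.24971636e-02,  7.83110823e-03,  3.21930054e-05]), 'tool_pos': array([0.23163244, 0.5799768 , 0.20721919]), 'tool_rot': array([[-9.28719713e-01,  3.70782141e-01, -5.46555293e-04],
       [ 3.70782541e-01,  9.28718514e-01, -1.49283240e-03],
       [-4.59195736e-05, -1.58907604e-03, -9.99998736e-01]]), 'contact_force': array([-0.08059321, -0.98400831, -0.12020209]), 'ft_torque': array([ 0.06382703, -0.0058105 , -0.04454474]), 'finger_force': 0.0, 'opening': 0.08560223153651277}
```

View pics/side0.png

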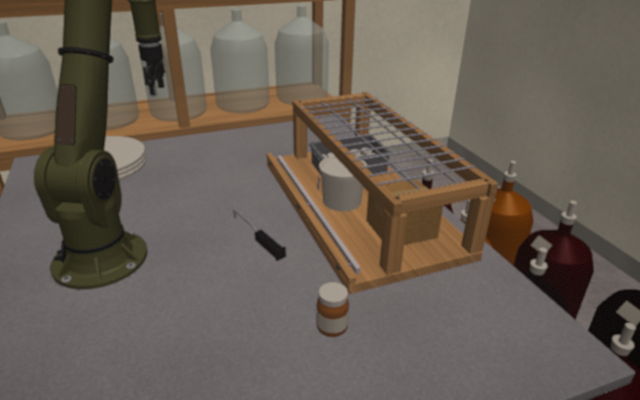

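View pics/top0.png

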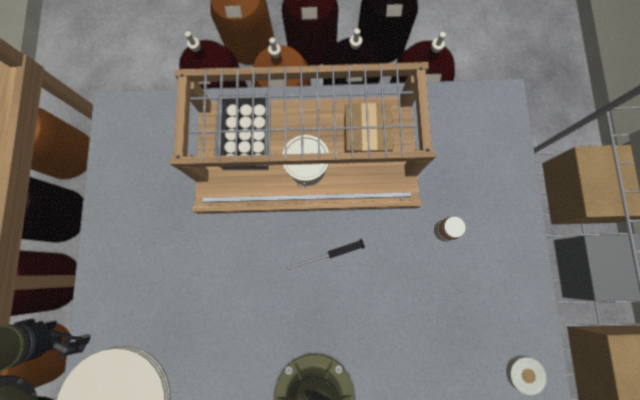

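The top view shows the hook (grip about (331..364, 255..243), tip near (288,269)). The tote is in the left lane (220..268, 97..160), the pail at (306,158), the carton at (369,127) and the jar at (453,228). I'll crop in closer.

Run:
```python
from h import *
a=cv2.imread("pics/top0.png"); b=cv2.imread("pics/side0.png")
A=cv2.resize(a[80:280,170:440],None,fx=2.9,fy=2.9,interpolation=cv2.INTER_CUBIC)
cv2.imwrite("pics/c1.png",A)
B=cv2.resize(b[90:270,220:400],None,fx=3.3,fy=3.3,interpolation=cv2.INTER_CUBIC)
cv2.imwrite("pics/c2.png",B)
# grip
g=cv2.cvtColor(a,cv2.COLOR_BGR2GRAY); m=np.zeros_like(g); m[235:262,322:372]=(g[235:262,322:372]<60)
c=max(cv2.findContours(m,0,1)[0],key=cv2.contourArea); r=cv2.minAreaRect(c); print(r)
for q in cv2.boxPoints(r): print(onz("top",*q,0.03))
```

```text
((345.61663818359375, 248.20619201660156), (7.563852787017822, 35.15592956542969), 73.49563598632812)
[ 0.42362597 -0.05200445  0.03      ]
[ 0.45181524 -0.15830991  0.03      ]
[ 0.42912206 -0.16390824  0.03      ]
[ 0.40113205 -0.0580032   0.03      ]
```

View pics/c1.png

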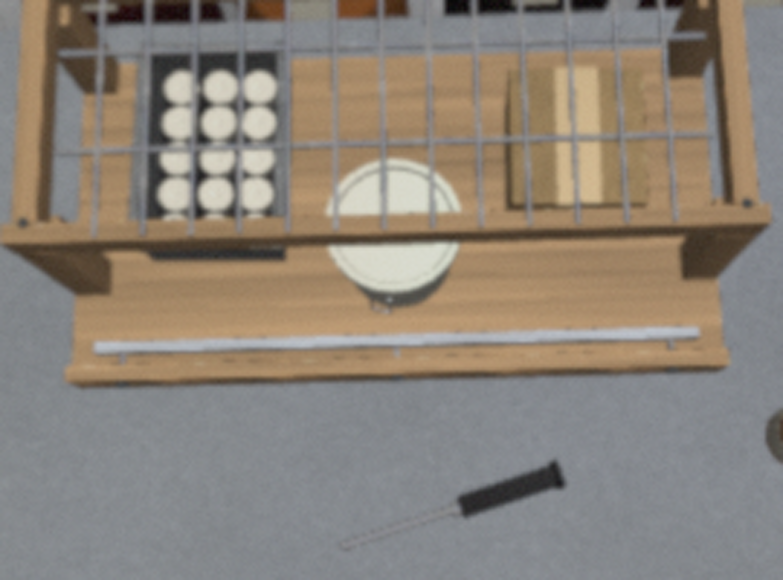

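View pics/c2.png

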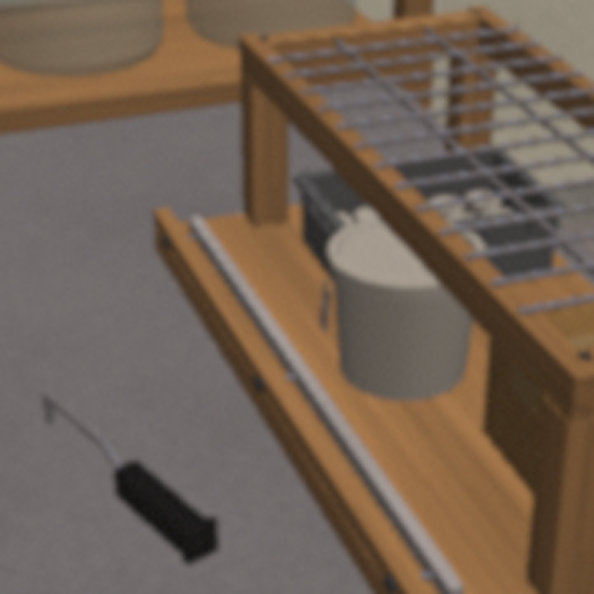

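Run:
```python
from h import *
np.set_printoptions(precision=4,suppress=True)
def T(u,v,z): return onz("top",u/2.9+170-.3,v/2.9+80-.3,z)
def S(u,v,z): return onz("side",u/3.3+220-.3,v/3.3+90-.3,z)
L={"shelf fr bottom L":(68,383,.0),"R":(728,369,.0),"rail top front L":(68,370,.05),"R ":(728,353,.05),
"bar top rear L":(95,342,.05),"bar top rear R":(698,327,.05),"bar top front L":(95,353,.05),"bar front R":(698,338,.05),
"beam front top L":(2,230,.238),"beam front top R":(770,213,.238),
"tote bottom L":(152,260,.03),"tote bottom R":(285,257,.03),
"tote back L (inner)":(150,53,.105),"tote backR":(290,53,.105),"tote inL front":(150,215,.105),"R front":(285,215,.105),"pail lid c":(394,226,.152),"pail L":(327,226,.152),"pail R":(461,226,.152),
"rod tip":(345,545,.036),"grip front":(462,507,.03),"grip back":(557,474,.03)}
for k,v in L.items(): print(k,T(*v)[:2])
L={"tote lip L":(297,176,.105),"rail end":(157,212,.05),"bar end rear":(197,216,.05),"tote bottom L?":(312,252,.03),"rod elbow":(45,398,.036),"tip end":(50,420,0),"backL lip":(470,152,.105),"pail bot":(400,395,.03)}
for k,v in L.items(): print("S",k,S(*v)[:2])
```

```text
shelf fr bottom L [0.5602 0.3845]
R [ 0.5551 -0.3591]
rail top front L [0.5659 0.367 ]
R  [ 0.5642 -0.3471]
bar top rear L [0.596  0.3388]
bar top rear R [ 0.5938 -0.3171]
bar top front L [0.5838 0.3384]
bar front R [ 0.5816 -0.3162]
beam front top L [0.6647 0.3654]
beam front top R [ 0.6596 -0.3454]
tote bottom L [0.6928 0.2847]
tote bottom R [0.6918 0.1349]
tote back L (inner) [0.9057 0.2714]
tote backR [0.9009 0.118 ]
tote inL front [0.7204 0.2667]
R front [0.7161 0.1233]
pail lid c [0.6854 0.0057]
pail L [0.6874 0.0735]
pail R [ 0.6833 -0.0619]
rod tip [0.3715 0.0696]
grip front [ 0.4083 -0.0557]
grip back [ 0.4407 -0.1589]
S tote lip L [0.6867 0.2791]
S rail end [0.5564 0.3572]
S bar end rear [0.5936 0.3333]
S tote bottom L? [0.6926 0.2498]
S rod elbow [0.368  0.0556]
S tip end [0.3738 0.0744]
S backL lip [0.8816 0.2739]
S pail bot [ 0.668 -0.039]
```

```bash
cat >> h.py <<'E'
def go(x,y,z,yaw):
    "tool shift (mm) and turn (rad) to TCP x,y,z with tool y axis at world yaw (deg)"
    s=read_state(); R=s["tool_rot"]; d=R.T@(np.array([x,y,z])-s["tool_pos"])*1000
    t=-(yaw-np.degrees(np.arctan2(R[1,1],R[0,1]))); t=(t+180)%360-180
    print("shift",d.round(1),"turn",round(np.radians(t),4),"tcp",s["tool_pos"].round(4),"F",s["contact_force"].round(1))
E
python3 -c "
from h import *
go(.40,.24,.20,45); go(.426,-.108,.10,16)"
```

```text
shift [-282.4 -253.3    7.6] turn 0.4055 tcp [0.2316 0.58   0.2072] F [-0.1 -1.  -0.1]
shift [-435.6 -566.7  108.1] turn 0.9117 tcp [0.2316 0.58   0.2072] F [-0.1 -1.  -0.1]
```

Call:
{"fn": "move_arm", "kwargs": {
  "rows": [
    [[-282,-253,7],0.4,1],
    [[-282,-253,7],0.4,1],
    [[-282,-253,7],0.4,1],
    [[-282,-253,7],0.4,1],
    [[-282,-253,7],0.4,1],
    [[-282,-253,7],0.4,1],
    [[-282,-253,7],0.4,1],
    [[-282,-253,7],0.4,1],
    [[-282,-253,7],0.4,1],
    [[-282,-253,7],0.4,1]
  ]
}}

```text
time: 1.1
tool_pos: [0.3999, 0.2406, 0.2009]
tool_rot: [[-0.71, 0.704, -0.0], [0.704, 0.71, 0.0], [0.0, -0.0, -1.0]]
contact_force: [-0.5, 0.3, -0.3]
opening: 0.0855
finger_force: 0.0
```

```bash
python3 -c "
from h import *
go(.426,-.108,.10,16)"
```

```text
shift [-264.1 -229.   100.8] turn 0.51 tcp [0.3999 0.2406 0.2009] F [-0.5  0.3 -0.3]
```

Call:
{"fn": "move_arm", "kwargs": {
  "rows": [
    [[-264,-229,101],0.51,1],
    [[-264,-229,101],0.51,1],
    [[-264,-229,101],0.51,1],
    [[-264,-229,101],0.51,1],
    [[-264,-229,101],0.51,1],
    [[-264,-229,101],0.51,1],
    [[-264,-229,101],0.51,1],
    [[-264,-229,101],0.51,1],
    [[-264,-229,101],0.51,1],
    [[-264,-229,101],0.51,1]
  ]
}}

```text
time: 2.1
tool_pos: [0.4268, -0.1059, 0.0998]
tool_rot: [[-0.279, 0.96, -0.0], [0.96, 0.279, 0.001], [0.001, -0.0, -1.0]]
contact_force: [-0.4, 1.2, -0.9]
opening: 0.0854
finger_force: 0.0
```

Run:
```python
from h import *
go(.426,-.108,.014,16)
a=read_camera("side"); cv2.imwrite("pics/s1.png",cv2.resize(a[120:300,130:400],None,fx=2.9,fy=2.9,interpolation=cv2.INTER_CUBIC))
```

```text
shift [-1.9 -1.4 85.8] turn 0.0034 tcp [ 0.4268 -0.1059  0.0998] F [-0.4  1.2 -0.9]
```

View pics/s1.png

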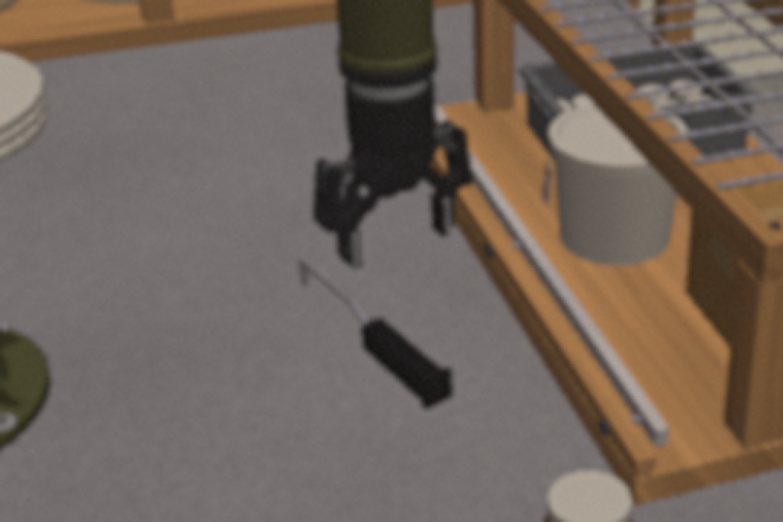

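```bash
python3 -c "
from h import *
for X in [(.426,-.108,.015),(.426,-.108,.03),(.375,.0698,0.0),(.4416,-.161,.015)]: print((proj('side',X)-[130,120])*2.9)"
```

```text
[401.23156746 357.97284898]
[400.53241425 344.82524845]
[306.19852816 283.28814188]
[434.08004015 387.21937504]
```

Call:
{"fn": "move_arm", "kwargs": {
  "rows": [
    [[-2,-1,40],0,1],
    [[-2,-1,60],0,1],
    [[-2,-1,75],0,1],
    [[-2,-1,86],0,1],
    [[-2,-1,86],0,1],
    [[-2,-1,86],0,1]
  ]
}}

```text
time: 2.75
tool_pos: [0.4265, -0.1084, 0.0144]
tool_rot: [[-0.28, 0.96, 0.0], [0.96, 0.28, 0.0], [0.0, 0.0, -1.0]]
contact_force: [0.3, -0.9, 0.6]
opening: 0.0856
finger_force: 0.0
```

Good alignment; close the gripper, then lift slightly.

Call:
{"fn": "move_arm", "kwargs": {
  "rows": [
    [[0,0,0],0,0],
    [[0,0,0],0,0],
    [[0,0,0],0,0],
    [[0,0,0],0,0],
    [[0,0,0],0,0],
    [[0,0,0],0,0],
    [[0,0,0],0,0],
    [[0,0,0],0,0],
    [[0,0,0],0,0]
  ]
}}

```text
time: 3.65
tool_pos: [0.4261, -0.1098, 0.014]
tool_rot: [[-0.277, 0.961, -0.0], [0.961, 0.277, -0.0], [0.0, -0.0, -1.0]]
contact_force: [0.2, 0.7, 0.5]
opening: -0.0
finger_force: 0.0
```

Run:
```python
from h import *
a=read_camera("side")[170:290,180:330]; b=read_camera("top")[210:300,270:400]
f=lambda i:cv2.resize(i,(390,330),interpolation=cv2.INTER_CUBIC)
cv2.imwrite("pics/s2.png",np.hstack([f(a),f(b)])); print(read_state()["opening"])
```

```text
0.00012184317951210801
```

View pics/s2.png

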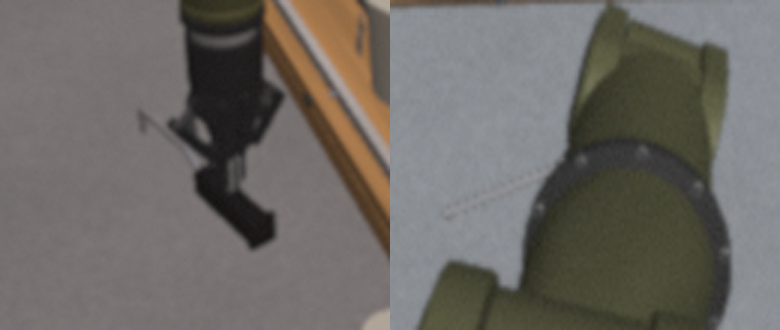

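Run:
```python
from h import *
print("tips mid in s1 expected",(proj('side',(.4268,-.1059,.102))-[130,120])*2.9, "seen ~396,247")
y=np.array([.96,.279,0]); c=np.array([.4268,-.1059,.102])
for s in(-1,1): print((proj('side',c+s*.048*y)-[130,120])*2.9)
k=np.array([2.6,2.75])
for z in(.003,.014,.03): print(z,(proj('side',(.426,-.1098,z))-[180,170])*k)
# hook grip corners at hypotheses
h=np.array([np.cos(np.radians(106)),np.sin(np.radians(106)),0])
for a in(-.055,.055): print((proj('side',np.array([.4264,-.108,.03])+a*h)-[180,170])*k)
s=read_state(); print(s['tool_pos'],s['joint_pos'],s['opening'],s['finger_force'])
```

```text
tips mid in s1 expected [397.27584359 278.12935237] seen ~396,247
[350.92871692 295.73747131]
[441.82059097 261.20619619]
0.003 [230.69758996 212.85910808]
0.014 [230.24465779 203.81001574]
0.03 [229.57859913 190.50799093]
[258.63236064 216.9442421 ]
[201.97480823 163.44304489]
[ 0.42612404 -0.10975281  0.01397308] [  6.65908026  29.89126154   6.61115518 126.70673803  -8.17320759
  23.78266883  35.98392247] 0.00012184317951210801 0.0
```

Run:
```python
from h import *
R=np.array([.371,.929,0]); c=np.array([.2316,.58,.2072])
for dz in(.002,.037):
  for n in("top","side"):
    print(dz,n,[proj(n,c+s*.045*R+[0,0,dz]).round(1) for s in(-1,0,1)])
a=cv2.imread("pics/top0.png")[310:380,20:110]; b=cv2.imread("pics/side0.png")[20:120,110:200]
f=lambda i:cv2.resize(i,(390,390),interpolation=cv2.INTER_CUBIC)
cv2.imwrite("pics/s3.png",np.hstack([f(a),f(b)]))
```

```text
0.002 top [array([ 96.7, 335.3]), array([ 80.7, 328.9]), array([ 64.9, 322.5])]
0.002 side [array([154.6, 105.2]), array([158.5, 100.7]), array([162.3,  96.4])]
0.037 top [array([ 87.8, 337.8]), array([ 71.2, 331.1]), array([ 54.8, 324.4])]
0.037 side [array([152.9,  95.3]), array([156.9,  91. ]), array([160.7,  86.9])]
```

View pics/s3.png

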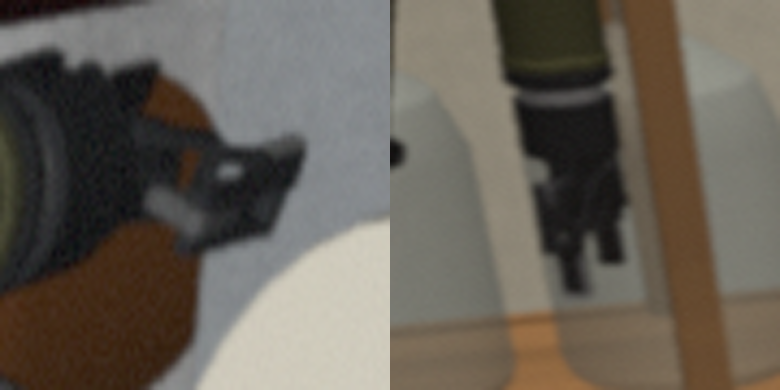

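The measured pose puts the fingertips about 30 mm lower than both cameras show them. In side0 and top0 the tips are at (153,94) and (89,335), which matches +0.035 m. The gripper therefore closed just above the grip, and I have to go about 27 mm lower on the reported z.

Call:
{"fn": "move_arm", "kwargs": {
  "rows": [
    [[0,0,-10],0,1],
    [[0,0,-10],0,1],
    [[0,0,-10],0,1],
    [[0,0,-10],0,1],
    [[0,0,-10],0,1],
    [[0,0,-10],0,1],
    [[0,1,5],0,1],
    [[0,1,15],0,1],
    [[0,1,20],0,1],
    [[0,1,20],0,1]
  ]
}}

```text
time: 4.75
tool_pos: [0.4264, -0.1094, -0.0068]
tool_rot: [[-0.277, 0.961, -0.002], [0.961, 0.277, 0.0], [0.001, -0.002, -1.0]]
contact_force: [-0.1, 0.3, -0.7]
opening: 0.0856
finger_force: 0.0
```

Call:
{"fn": "move_arm", "kwargs": {
  "rows": [
    [[0,0,5],0,1],
    [[0,0,5],0,1],
    [[0,0,5],0,0],
    [[0,0,5],0,0],
    [[0,0,5],0,0],
    [[0,0,5],0,0],
    [[0,0,5],0,0],
    [[0,0,5],0,0],
    [[0,0,5],0,0],
    [[0,0,5],0,0]
  ]
}}

```text
time: 5.75
tool_pos: [0.4273, -0.1095, -0.0106]
tool_rot: [[-0.277, 0.961, 0.001], [0.961, 0.277, -0.0], [-0.0, 0.001, -1.0]]
contact_force: [-0.9, -0.1, 4.9]
opening: 0.0227
finger_force: 59.0
```

Call:
{"fn": "move_arm", "kwargs": {
  "rows": [
    [[0,0,-15],0,0],
    [[0,0,-30],0,0],
    [[0,0,-60],0,0],
    [[0,0,-95],0,0],
    [[0,0,-120],0,0],
    [[0,0,-135],0,0],
    [[0,0,-135],0,0],
    [[0,0,-135],0,0]
  ]
}}

```text
time: 6.55
tool_pos: [0.4268, -0.1093, 0.1236]
tool_rot: [[-0.278, 0.961, -0.0], [0.961, 0.278, 0.0], [0.0, -0.0, -1.0]]
contact_force: [-0.4, -0.2, -1.8]
opening: 0.0226
finger_force: 59.2
```

```bash
python3 -c "
from h import *
go(.42,.05,.125,-30)
go(.42,.205,.125,-90)
a=cv2.imread('pics/top0.png').astype(int)
# tote edges: column profiles (top) over rows 100..125 and 128..150
g=cv2.cvtColor(cv2.imread('pics/top0.png'),cv2.COLOR_BGR2HSV)
for r in (slice(100,118),slice(135,150)): print('sat',g[r,212:276,1].mean(0).astype(int))
print('sat front rows',g[160:176,225:265,1].mean(1).astype(int))
"
```

```text
shift [154.9  37.7  -1.4] turn 0.8048 tcp [ 0.4268 -0.1093  0.1236] F [-0.4 -0.2 -1.8]
shift [303.8  80.7  -1.4] turn 1.852 tcp [ 0.4268 -0.1093  0.1236] F [-0.4 -0.2 -1.8]
sat [87 87 87 82 62 26  4  3  3  4  6  7  7  9 13 15 18 19 20 20 20 20 19 15
  9  7 10 12 15 17 19 19 20 19 20 19 19 18 17 13 10 10 13 16 17 19 19 20
 19 19 18 18 15  7  3  6 13  7 53 90 95 95 95 95]
sat [97 93 71 29  4  3  3  3  3  5  6  8 12 18 21 22 22 22 23 22 23 23 20  9
 12 10 16 19 22 23 21 21 23 23 23 22 22 21 16  5  4 12 19 22 22 21 22 23
 22 22 22 18  9  3  2  3  5 12 68 94 97 97 96 97]
sat front rows [ 90  96 101 100  95  82  40  11  21  71  90  96  97  97  97  97]
```

Run:
```python
from h import *
print("L lip",onz("top",216.5,109,.105),onz("top",214.6,142,.105))
print("R lip",onz("top",269.9,109,.1),onz("top",269.8,142,.1), "R as bottom",onz("top",269.8,142,.03))
print("front bottom",onz("top",245,169.3,.03),"strip top as lip bottom",onz("top",245,165.8,.195))
```

```text
L lip [0.86873812 0.28600779 0.105     ] [0.75935672 0.28886611 0.105     ]
R lip [0.86587451 0.11816199 0.1       ] [0.75605447 0.11845814 0.1       ] R as bottom [0.78200714 0.12896918 0.03      ]
front bottom [0.69075365 0.20992761 0.03      ] strip top as lip bottom [0.6528303  0.17367913 0.195     ]
```

Call:
{"fn": "move_arm", "kwargs": {
  "rows": [
    [[30,8,-1],0.15,0],
    [[60,16,-1],0.3,0],
    [[90,24,-1],0.45,0],
    [[120,32,-1],0.6,0],
    [[155,41,-1],0.75,0],
    [[185,49,-1],0.9,0],
    [[215,57,-1],1.04,0],
    [[245,65,-1],1.18,0],
    [[275,73,-1],1.32,0],
    [[304,81,-1],1.45,0]
  ]
}}

```text
time: 7.55
tool_pos: [0.4194, 0.206, 0.1234]
tool_rot: [[0.922, 0.386, -0.002], [0.386, -0.922, -0.002], [-0.003, 0.001, -1.0]]
contact_force: [0.3, -0.3, -1.3]
opening: 0.0224
finger_force: 59.2
```

```bash
python3 -c "
from h import *
go(.42,.205,.125,-90)"
```

```text
shift [ 0.1  1.1 -1.6] turn 0.3964 tcp [0.4194 0.206  0.1234] F [ 0.3 -0.3 -1.3]
```

Call:
{"fn": "move_arm", "kwargs": {
  "rows": [
    [[0,0,0],0.14,0],
    [[0,0,0],0.28,0],
    [[0,-1,0],0.396,0],
    [[0,-1,0],0.396,0],
    [[0,-1,0],0.396,0]
  ]
}}

```text
time: 8.05
tool_pos: [0.4196, 0.2057, 0.124]
tool_rot: [[1.0, 0.009, -0.001], [0.009, -1.0, -0.002], [-0.002, 0.002, -1.0]]
contact_force: [-0.2, 0.1, -1.6]
opening: 0.0229
finger_force: 59.1
```

Run:
```python
from h import *
go(.42,.2035,.125,-90)
A=read_camera("top"); B=read_camera("side"); cv2.imwrite("pics/t4.png",A); cv2.imwrite("pics/sd4.png",B)
a=A[150:270,190:330]; b=B[110:230,200:340]
f=lambda i:cv2.resize(i,(396,340),interpolation=cv2.INTER_CUBIC)
cv2.imwrite("pics/s4.png",np.hstack([f(a),f(b)]))
for x in (.605,): 
  print((proj("top",(x,.2035,.166))-[190,150])*396/140,(proj("side",(x,.2035,.166))-[200,110])*396/140,(proj("side",(x,.2035,.134))-[200,110])*396/140)
```

```text
shift [ 0.4  2.2 -1. ] turn 0.0094 tcp [0.4196 0.2057 0.124 ] F [-0.2  0.1 -1.6]
[131.60367242  99.36303811] [265.12023808  80.27455245] [265.58613306 106.30995835]
```

View pics/s4.png

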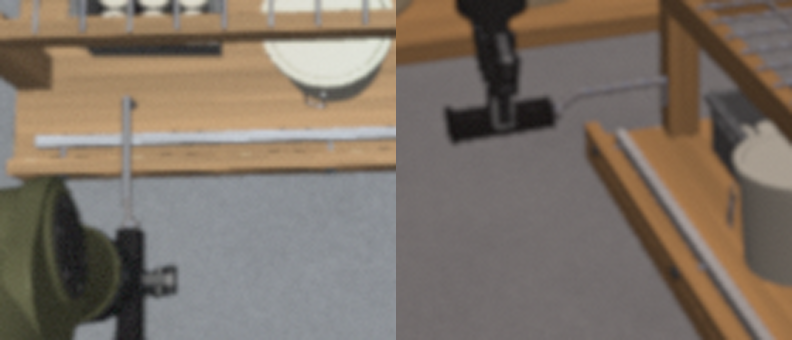

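The tip is at (127,100) in the top crop and (269,80) in the side crop, as expected to within about 4 mm. I'll move forward 108 mm, then lower it 49 mm.

Call:
{"fn": "move_arm", "kwargs": {
  "rows": [
    [[20,2,0],0.009,0],
    [[50,3,0],0.009,0],
    [[80,3,0],0.009,0],
    [[100,3,0],0.009,0],
    [[108,3,0],0.009,0],
    [[108,3,0],0.009,0],
    [[108,3,10],0.009,0],
    [[108,3,20],0.009,0],
    [[108,3,25],0.009,0],
    [[108,3,25],0.009,0]
  ]
}}

```text
time: 9.15
tool_pos: [0.5269, 0.2037, 0.0988]
tool_rot: [[1.0, -0.003, -0.002], [-0.003, -1.0, -0.001], [-0.002, 0.001, -1.0]]
contact_force: [0.3, -0.8, -1.1]
opening: 0.0226
finger_force: 59.2
```

Run:
```python
from h import *
go(.528,.2025,.075,-90)
A=read_camera("top"); B=read_camera("side"); cv2.imwrite("pics/t5.png",A); cv2.imwrite("pics/sd5.png",B)
a=A[90:200,200:320]; b=B[110:200,270:370]
f=lambda i,w:cv2.resize(i,(w,356),interpolation=cv2.INTER_CUBIC)
cv2.imwrite("pics/s5.png",np.hstack([f(a,388),f(b,396)]))
```

```text
shift [ 1.2  1.2 23.8] turn -0.0026 tcp [0.5269 0.2037 0.0988] F [ 0.3 -0.8 -1.1]
```

View pics/s5.png

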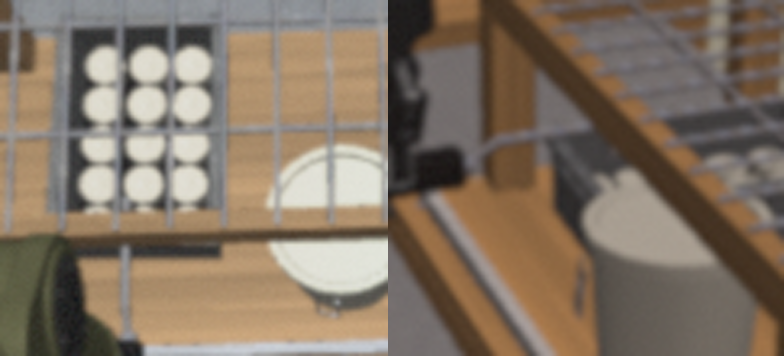

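Call:
{"fn": "move_arm", "kwargs": {
  "rows": [
    [[0,0,6],0,0],
    [[0,0,12],0,0],
    [[0,0,18],0,0],
    [[0,0,24],0,0],
    [[0,0,24],0,0],
    [[0,0,24],0,0],
    [[0,0,24],0,0]
  ]
}}

```text
time: 9.95
tool_pos: [0.5285, 0.2036, 0.0762]
tool_rot: [[1.0, -0.003, 0.0], [-0.003, -1.0, 0.0], [0.0, -0.0, -1.0]]
contact_force: [0.5, 0.3, -1.4]
opening: 0.0229
finger_force: 59.2
```

Call:
{"fn": "move_arm", "kwargs": {
  "rows": [
    [[-3,0,3],0,0],
    [[-6,0,3],0,0],
    [[-9,0,3],0,0],
    [[-12,0,3],0,0],
    [[-15,0,3],0,0],
    [[-18,0,3],0,0],
    [[-21,0,3],0,0],
    [[-24,0,3],0,0],
    [[-27,0,3],0,0],
    [[-30,0,3],0,0]
  ]
}}

```text
time: 10.95
tool_pos: [0.4986, 0.2037, 0.0732]
tool_rot: [[1.0, -0.003, 0.001], [-0.003, -1.0, 0.0], [0.001, -0.0, -1.0]]
contact_force: [4.0, 0.3, -1.6]
opening: 0.0227
finger_force: 59.0
```

Call:
{"fn": "move_arm", "kwargs": {
  "rows": [
    [[-4,0,0],0,0],
    [[-9,0,0],0,0],
    [[-14,0,0],0,0],
    [[-19,0,0],0,0],
    [[-25,0,0],0,0],
    [[-31,0,0],0,0],
    [[-37,0,0],0,0],
    [[-43,0,0],0,0],
    [[-48,0,0],0,0],
    [[-52,0,0],0,0]
  ]
}}

```text
time: 11.95
tool_pos: [0.4457, 0.2039, 0.073]
tool_rot: [[1.0, -0.003, -0.0], [-0.003, -1.0, 0.0], [-0.0, -0.0, -1.0]]
contact_force: [5.5, 0.2, -1.6]
opening: 0.0222
finger_force: 59.1
```

Run:
```python
from h import *
A=read_camera("top"); B=read_camera("side"); cv2.imwrite("pics/t6.png",A); cv2.imwrite("pics/sd6.png",B)
a=A[90:220,180:320]; b=B[110:200,260:360]
f=lambda i,w:cv2.resize(i,(w,356),interpolation=cv2.INTER_CUBIC)
cv2.imwrite("pics/s6.png",np.hstack([f(a,384),f(b,396)])); print(read_state()["contact_force"])
```

```text
[ 1.4215588  -0.55807604 -1.38723926]
```

View pics/s6.png

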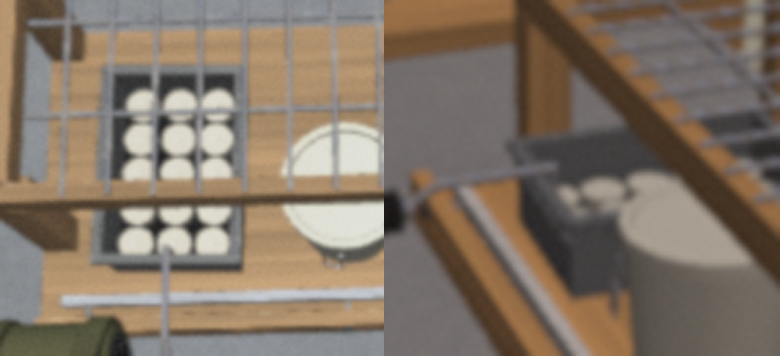

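The tote follows square, about 28 mm from the bar. I'll drag it 18 mm more, then creep.

Call:
{"fn": "move_arm", "kwargs": {
  "rows": [
    [[-2,0,0],0,0],
    [[-4,0,0],0,0],
    [[-6,0,0],0,0],
    [[-8,0,0],0,0],
    [[-10,0,0],0,0],
    [[-12,0,0],0,0],
    [[-14,0,0],0,0],
    [[-16,0,0],0,0],
    [[-17,0,0],0,0],
    [[-18,0,0],0,0]
  ]
}}

```text
time: 13.05
tool_pos: [0.4282, 0.204, 0.073]
tool_rot: [[1.0, -0.003, 0.0], [-0.003, -1.0, 0.0], [0.0, -0.0, -1.0]]
contact_force: [4.9, -0.3, -1.4]
opening: 0.0227
finger_force: 59.1
```

Call:
{"fn": "move_arm", "kwargs": {
  "rows": [
    [[-1,0,0],0,0],
    [[-2,0,0],0,0],
    [[-3,0,0],0,0],
    [[-4,0,0],0,0]
  ]
}}

```text
time: 13.45
tool_pos: [0.4242, 0.204, 0.073]
tool_rot: [[1.0, -0.003, -0.0], [-0.003, -1.0, 0.0], [-0.0, -0.0, -1.0]]
contact_force: [4.2, -1.0, -1.4]
opening: 0.0228
finger_force: 59.1
```

Call:
{"fn": "move_arm", "kwargs": {
  "rows": [
    [[-0.7,0,0],0,0],
    [[-1.4,0,0],0,0],
    [[-2,0,0],0,0]
  ]
}}

```text
time: 13.75
tool_pos: [0.4222, 0.2039, 0.073]
tool_rot: [[1.0, -0.003, -0.0], [-0.003, -1.0, -0.0], [-0.0, 0.0, -1.0]]
contact_force: [4.7, 0.4, -2.3]
opening: 0.0229
finger_force: 59.1
```

Call:
{"fn": "move_arm", "kwargs": {
  "rows": [
    [[-0.7,0,0],0,0],
    [[-1.4,0,0],0,0],
    [[-2,0,0],0,0]
  ]
}}

```text
time: 14.05
tool_pos: [0.4202, 0.204, 0.073]
tool_rot: [[1.0, -0.003, -0.0], [-0.003, -1.0, -0.0], [-0.0, 0.0, -1.0]]
contact_force: [4.9, 0.1, -2.0]
opening: 0.0226
finger_force: 59.1
```

Call:
{"fn": "move_arm", "kwargs": {
  "rows": [
    [[-0.5,0,0],0,0],
    [[-1,0,0],0,0]
  ]
}}

```text
time: 14.25
tool_pos: [0.4192, 0.204, 0.073]
tool_rot: [[1.0, -0.003, 0.0], [-0.003, -1.0, -0.0], [0.0, 0.0, -1.0]]
contact_force: [5.3, -0.3, -2.7]
opening: 0.0224
finger_force: 59.1
```

Call:
{"fn": "move_arm", "kwargs": {
  "rows": [
    [[-0.5,0,0],0,0],
    [[-1,0,0],0,0]
  ]
}}

```text
time: 14.45
tool_pos: [0.4188, 0.204, 0.0731]
tool_rot: [[1.0, -0.003, 0.001], [-0.003, -1.0, 0.0], [0.001, -0.0, -1.0]]
contact_force: [6.7, -0.1, -2.2]
opening: 0.0228
finger_force: 59.1
```

Call:
{"fn": "move_arm", "kwargs": {
  "rows": [
    [[-0.5,0,0],0,0],
    [[-0.5,0,0],0,0]
  ]
}}

```text
time: 14.65
tool_pos: [0.4184, 0.204, 0.0731]
tool_rot: [[1.0, -0.003, 0.001], [-0.003, -1.0, 0.0], [0.001, -0.0, -1.0]]
contact_force: [6.5, -0.8, -3.4]
opening: 0.0227
finger_force: 59.1
```

Call:
{"fn": "move_arm", "kwargs": {
  "rows": [
    [[-0.5,0,0],0,0],
    [[-0.5,0,0],0,0]
  ]
}}

```text
time: 14.85
tool_pos: [0.418, 0.204, 0.0731]
tool_rot: [[1.0, -0.003, 0.001], [-0.003, -1.0, 0.0], [0.001, -0.0, -1.0]]
contact_force: [6.5, 0.2, -1.7]
opening: 0.0225
finger_force: 59.1
```

Call:
{"fn": "move_arm", "kwargs": {
  "rows": [
    [[-0.5,0,0],0,0],
    [[-1,0,0],0,0]
  ]
}}

```text
time: 15.05
tool_pos: [0.4171, 0.2041, 0.0732]
tool_rot: [[1.0, -0.003, 0.002], [-0.003, -1.0, 0.0], [0.002, -0.0, -1.0]]
contact_force: [6.4, 0.9, -1.8]
opening: 0.0227
finger_force: 59.1
```

Call:
{"fn": "move_arm", "kwargs": {
  "rows": [
    [[-0.5,0,0],0,0],
    [[-0.5,0,0],0,0]
  ]
}}

```text
time: 15.25
tool_pos: [0.417, 0.2041, 0.0733]
tool_rot: [[1.0, -0.003, 0.002], [-0.003, -1.0, 0.0], [0.002, -0.0, -1.0]]
contact_force: [8.3, 0.0, -2.3]
opening: 0.0223
finger_force: 59.0
```

Call:
{"fn": "move_arm", "kwargs": {
  "rows": [
    [[-0.5,0,0],0,0],
    [[-0.5,0,0],0,0]
  ]
}}

```text
time: 15.45
tool_pos: [0.4171, 0.2041, 0.0734]
tool_rot: [[1.0, -0.004, 0.003], [-0.004, -1.0, 0.0], [0.003, -0.0, -1.0]]
contact_force: [9.2, 0.3, -3.4]
opening: 0.0225
finger_force: 59.0
```

Call:
{"fn": "move_arm", "kwargs": {
  "rows": [
    [[-0.4,0,0],0,0],
    [[-0.4,0,0],0,0]
  ]
}}

```text
time: 15.65
tool_pos: [0.4171, 0.2042, 0.0735]
tool_rot: [[1.0, -0.004, 0.004], [-0.004, -1.0, 0.0], [0.004, -0.001, -1.0]]
contact_force: [9.9, 0.8, -3.4]
opening: 0.023
finger_force: 58.9
```

Call:
{"fn": "move_arm", "kwargs": {
  "rows": [
    [[-0.4,0,0],0,0],
    [[-0.8,0,0],0,0],
    [[-0.8,0,0],0,0],
    [[-0.8,0,0],0,0],
    [[-0.8,0,0],0,0]
  ]
}}

```text
time: 16.15
tool_pos: [0.4171, 0.2042, 0.0736]
tool_rot: [[1.0, -0.004, 0.006], [-0.004, -1.0, 0.001], [0.006, -0.001, -1.0]]
contact_force: [12.4, 0.1, -4.1]
opening: 0.0223
finger_force: 58.9
```

Run:
```python
from h import *
A=read_camera("top"); B=read_camera("side"); cv2.imwrite("pics/t7.png",A); cv2.imwrite("pics/sd7.png",B)
a=A[110:220,190:310]; b=B[110:200,250:350]
f=lambda i,w:cv2.resize(i,(w,356),interpolation=cv2.INTER_CUBIC)
cv2.imwrite("pics/s7.png",np.hstack([f(a,388),f(b,396)])); print(read_state()["contact_force"])
```

```text
[11.79612828  0.65198761 -4.4236019 ]
```

View pics/s7.png

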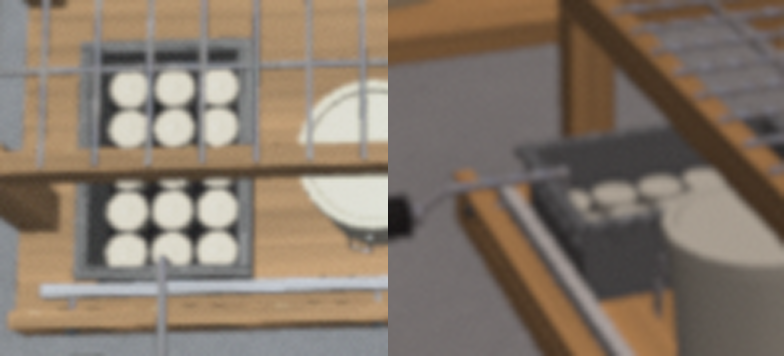

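Run:
```python
from h import *
g=cv2.GaussianBlur(cv2.cvtColor(cv2.imread('pics/t7.png'),cv2.COLOR_BGR2HSV)[:,:,1],(3,1),0).astype(float)
def edge(c,r0,r1,z,th=45):
    col=g[r0:r1,c-1:c+2].mean(1)
    for i in range(len(col)-1):
        if (col[i]-th)*(col[i+1]-th)<=0: return onz('top',c,r0+i+(th-col[i])/(col[i+1]-col[i]),z)[:2]
L=[];B=[]
print(g[188:206,225].astype(int))
for c in list(range(218,234,3))+list(range(246,264,3)):
    L.append(edge(c,190,204,.1))
for c in list(range(206,236,4))+list(range(246,320,6)):
    B.append(edge(c,204,192,.05) if 0 else onz('top',c,206-np.argmax(g[206:190:-1,c]<45)*1.0,.05)[:2])
for n,q in(("lip",L),("bar front-ish",B)):
    q=np.array([v for v in q if v is not None]); p=np.polyfit(q[:,1],q[:,0],1); print(n,len(q),p,np.std(q[:,0]-np.polyval(p,q[:,1])))
```

```text
[ 20  18  21  21  12   2   6   2   4   9  13  14   9  25  84  96  99 102]
lip 12 [2.02484109e-04 5.71925926e-01] 0.00020871864764973835
bar front-ish 21 [0.00499811 0.58205348] 0.0017647978913606314
```

The tote's front lies along the bar at a steady 12 N or so. I'll ease the hook forward to unload it, then lift it straight out.

Call:
{"fn": "move_arm", "kwargs": {
  "rows": [
    [[2,0,0],0,0],
    [[5,0,0],0,0],
    [[8,0,0],0,0],
    [[10,0,0],0,0],
    [[10,0,0],0,0]
  ]
}}

```text
time: 16.75
tool_pos: [0.4236, 0.2039, 0.0728]
tool_rot: [[1.0, -0.003, -0.001], [-0.003, -1.0, -0.0], [-0.001, 0.0, -1.0]]
contact_force: [0.6, -0.1, -0.8]
opening: 0.0228
finger_force: 59.1
```

Call:
{"fn": "move_arm", "kwargs": {
  "rows": [
    [[0,0,-5],0,0],
    [[0,0,-12],0,0],
    [[0,0,-20],0,0],
    [[0,0,-30],0,0],
    [[0,0,-42],0,0],
    [[0,0,-56],0,0],
    [[0,0,-56],0,0],
    [[0,0,-56],0,0]
  ]
}}

```text
time: 17.55
tool_pos: [0.4241, 0.2042, 0.1294]
tool_rot: [[1.0, -0.003, 0.001], [-0.003, -1.0, 0.001], [0.001, -0.001, -1.0]]
contact_force: [-0.5, -0.5, -0.9]
opening: 0.023
finger_force: 59.2
```

Run:
```python
from h import *
A=read_camera("top"); B=read_camera("side")
for n,o,i in(("t7",A,0),("sd7",B,0)):
    p=cv2.imread(f"pics/{n}.png"); d=np.abs(p.astype(int)-o).sum(2)
    r=(slice(115,190),slice(210,270)) if n=="t7" else (slice(140,185),slice(295,320))
    print(n,d[r].mean(),(d[r]>60).mean())
go(.43,.20,.125,-90); go(.42,-.10,.125,15)
```

```text
t7 5.657333333333334 0.007333333333333333
sd7 3.957333333333333 0.0017777777777777779
shift [6.4 4.  3.7] turn -0.003 tcp [0.4236 0.204  0.1287] F [ 0.1  0.1 -2.1]
shift [ -2.7 304.    3.7] turn -1.8356 tcp [0.4236 0.204  0.1287] F [ 0.1  0.1 -2.1]
```

Call:
{"fn": "move_arm", "kwargs": {
  "rows": [
    [[-3,0,0],-0.14,0],
    [[-3,0,0],-0.28,0],
    [[-3,10,0],-0.42,0],
    [[-3,40,0],-0.56,0],
    [[-3,70,0],-0.7,0],
    [[-3,105,0],-0.84,0],
    [[-3,145,0],-0.98,0],
    [[-3,185,0],-1.12,0],
    [[-3,225,0],-1.26,0],
    [[-3,265,0],-1.4,0]
  ]
}}

```text
time: 18.65
tool_pos: [0.4197, -0.0626, 0.1286]
tool_rot: [[0.168, 0.986, -0.001], [0.986, -0.168, -0.0], [-0.0, -0.001, -1.0]]
contact_force: [0.7, -0.4, -1.0]
opening: 0.0226
finger_force: 59.1
```

```bash
python3 -c "
from h import *
go(.42,-.10,.125,15); go(.42,-.10,.01,15)"
```

```text
shift [-36.8   6.6   3.6] turn -0.4301 tcp [ 0.4197 -0.0626  0.1286] F [ 0.7 -0.4 -1. ]
shift [-36.8   6.7 118.6] turn -0.4301 tcp [ 0.4197 -0.0626  0.1286] F [ 0.7 -0.4 -1. ]
```

Call:
{"fn": "move_arm", "kwargs": {
  "rows": [
    [[-15,3,10],-0.14,0],
    [[-30,6,30],-0.28,0],
    [[-37,7,60],-0.42,0],
    [[-37,7,90],-0.43,0],
    [[-37,7,110],-0.43,0],
    [[-37,7,122],-0.43,0],
    [[-37,7,130],-0.43,0],
    [[-37,7,134],-0.43,0],
    [[-37,7,136],-0.43,0],
    [[-37,7,136],-0.43,0]
  ]
}}

```text
time: 19.65
tool_pos: [0.4209, -0.0987, -0.0068]
tool_rot: [[-0.253, 0.967, 0.0], [0.967, 0.253, -0.0], [-0.0, 0.0, -1.0]]
contact_force: [0.3, -0.3, -2.1]
opening: 0.0224
finger_force: 59.1
```

Call:
{"fn": "move_arm", "kwargs": {
  "rows": [
    [[0,0,1],0,0],
    [[0,0,2],0,0],
    [[0,0,2],0,0]
  ]
}}

```text
time: 19.95
tool_pos: [0.4208, -0.0986, -0.0088]
tool_rot: [[-0.253, 0.967, 0.001], [0.967, 0.253, -0.0], [-0.0, 0.0, -1.0]]
contact_force: [-0.3, -0.8, -2.4]
opening: 0.0226
finger_force: 59.1
```

Call:
{"fn": "move_arm", "kwargs": {
  "rows": [
    [[0,0,1],0,0],
    [[0,0,1.5],0,0],
    [[0,0,1.5],0,0]
  ]
}}

```text
time: 20.25
tool_pos: [0.4207, -0.0987, -0.0105]
tool_rot: [[-0.253, 0.967, 0.0], [0.967, 0.253, -0.0], [-0.0, 0.0, -1.0]]
contact_force: [-0.0, -0.7, -0.3]
opening: 0.0224
finger_force: 59.3
```

Call:
{"fn": "move_arm", "kwargs": {
  "rows": [
    [[0,0,0.3],0,0.4],
    [[0,0,0.3],0,1],
    [[0,0,0.3],0,1],
    [[0,0,0.3],0,1],
    [[0,0,0.3],0,1],
    [[0,0,0.3],0,1],
    [[0,0,0.3],0,1]
  ]
}}

```text
time: 20.95
tool_pos: [0.4207, -0.0987, -0.0108]
tool_rot: [[-0.253, 0.967, -0.0], [0.967, 0.253, -0.0], [-0.0, -0.0, -1.0]]
contact_force: [-0.3, -0.4, -0.0]
opening: 0.0857
finger_force: 0.0
```

Call:
{"fn": "move_arm", "kwargs": {
  "rows": [
    [[0,0,-10],0,1],
    [[0,0,-30],0,1],
    [[0,0,-60],0,1],
    [[0,0,-100],0,1],
    [[0,0,-140],0,1],
    [[0,0,-150],0,1],
    [[0,0,-150],0,1],
    [[0,0,-150],0,1]
  ]
}}

```text
time: 21.75
tool_pos: [0.4201, -0.0984, 0.1387]
tool_rot: [[-0.253, 0.967, -0.001], [0.967, 0.253, 0.0], [0.0, -0.001, -1.0]]
contact_force: [-0.7, 0.3, -1.3]
opening: 0.0856
finger_force: 0.0
```

Run:
```python
from h import *
B=read_camera("side"); A=read_camera("top"); cv2.imwrite("pics/end_side.png",B); cv2.imwrite("pics/end_top.png",A)
for n,o in(("t7",A),("sd7",B)):
    p=cv2.imread(f"pics/{n}.png"); d=np.abs(p.astype(int)-o).sum(2)
    r=(slice(115,190),slice(210,270)) if n=="t7" else (slice(140,185),slice(295,320))
    print(n,d[r].mean(),(d[r]>60).mean())
g=cv2.cvtColor(B,cv2.COLOR_BGR2GRAY); m=np.uint8(g<55); m[:222]=0
cs=[c for c in cv2.findContours(m,0,1)[0] if cv2.contourArea(c)>100]
for c in cs: r=cv2.minAreaRect(c); print(r, onz("side",*r[0],.015))
# jar / carton / pail stability vs start
b=cv2.imread("pics/side0.png").astype(int)
for k,r in {"jar":(slice(280,340),slice(312,355)),"pail":(slice(165,212),slice(325,362)),"carton":(slice(205,245),slice(405,440))}.items(): print(k,np.abs(b[r]-B[r]).sum(2).mean())
s=read_state(); print(s["tool_pos"],s["contact_force"],s["opening"],s["time"])
```

```text
t7 6.049333333333333 0.0006666666666666666
sd7 4.556444444444445 0.0008888888888888889
((613.9999389648438, 344.4999694824219), (108.99998474121094, 49.99999237060547), 90.0) [ 1.0009282  -0.69275758  0.015     ]
((102.11341094970703, 274.5128173828125), (20.69478416442871, 94.63651275634766), 74.63838195800781) [ 0.00808868 -0.09062412  0.015     ]
((266.76214599609375, 241.77593994140625), (36.032470703125, 13.376239776611328), 46.46879959106445) [ 0.42403412 -0.0992086   0.015     ]
((548.9734497070312, 250.601806640625), (126.62103271484375, 68.86077117919922), 41.18592834472656) [ 1.11358497 -0.39389196  0.015     ]
((377.5, 243.5), (43.0, 15.0), 90.0) [ 0.70232232 -0.20979173  0.015     ]
((95.0, 248.5), (53.0, 82.0), 90.0) [-0.0096726   0.02865204  0.015     ]
jar 11.00077519379845
pail 10.735480161012076
carton 8.31857142857143
[ 0.41964962 -0.09837877  0.13794001] [ 0.07842455 -0.65214625  0.27151474] 0.08545532069484744 21.85
```

```bash
python3 -c "
from rig import *
print(sign_off())"
```

```text
the job is handed in; nothing more can be done
None
```

I drew the tote forward and pressed it on the stop bar at about 12 N of hook pull (about 4.5 N of it drag), then unhooked it without shifting it, laid the hook on the bench and handed the job in; no verdict came back, my squareness check could not separate lip from bar (I judged it square by eye and the force rise), the first grasp closed on air because the reported height read about 30 mm low, and I viewed 11 pictures against the limit of 10.

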